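# Shut and lock the filter cover of a solder-fume unit

## Task

The hinged filter cover on the bench fume unit has been left ajar. Push it down shut with the fingertips, then set a fingertip in the slot of its quarter-turn fastener, press the cover fully home against its springy seal and turn the fastener clockwise to its stop, so that the cover stays locked down when you let go. Do not lift the cover or pick anything up, leave the other things where they are, and finish with the hand clear.

Things in the scene. Friction and masses are not known exactly. Their poses are not given: they have to be found in the camera images.
- unit: Bench fume filter unit, fixed: white steel box 360 mm deep (x) by 360 wide (y). Origin: centre of its underside, at bench level; x points from its front (control plate, towards the robot) to its back, z up. The grey cover fills the front 285 mm of its top; behind the hinge is a fixed deck 70 mm deep at height 185 mm. A springy foam seal lies under the cover's front edge.
- cover (a joint): Angle of the hinged cover, rad: 0 = fully home (firm stop), growing as its front edge rises. It stays where it is left (counterbalanced, stiff hinge, 0.25 N m). The seal stops it near 0.030 rad (front edge 9 mm proud); from there pressing it home takes about 9 N at the fastener, and it springs up again when let go unless locked. Do not open it farther than found.
- cover_hinge (a point): Middle of the cover's hinge line, level with the plate's top face: 105 mm behind the unit's centre, 194 mm above the bench. Its position is fixed to the unit; its axes turn with the cover.
- cover_front (a point): Middle of the cover's front edge, on the top face of the plate, 288 mm from the hinge line; 194 mm above the bench when home. The plate is 368 mm wide, 4 mm thick, plain and flat along its front for 120 mm left and right of the fastener's collar. Moves with the cover: x lies in the plate towards the hinge, z is its normal.
- latch (a joint): Turn of the quarter-turn fastener, rad: 0 = unlocked (slot parallel to the cover's front edge), growing clockwise seen from above, pi/2 = locked, at its stop (slot pointing to the front edge). Stays where left; turns with about 0.1 N m. Its cam tongue passes under the unit's rim only while the cover is held home within about 0.007 rad; else it jams after some 0.6 rad.
- latch_slot (a point): Floor of the fastener's slot, on its turning axis: mid-width of the cover, 218 mm from the hinge line, 4 mm above the plate (198 mm above the bench when home). Round black turn-head 88 mm across, 20 high, in a fixed sloping black collar 120 across, 18 high. Slot 76 mm long, 34 wide, 16 deep, centred, closed ends. x along the slot (at joint 0 towards the unit's -y), z the axis; turns with it.
- flux_jar: Small flux jar, 44 mm diameter, 52 mm high, standing on the unit's rear deck; bystander.
- collar: Copper collar, 48 mm diameter, 34 mm high, standing on the unit's rear deck; bystander.
- finial: Copper roof finial, 86 mm diameter, 225 mm high, upright on the bench beside the unit; bystander. Origin under its foot.
- hammer: Hammer lying on the bench beside the unit; bystander.
- wrench: Wrench lying on the bench beside the unit; bystander.
- screwdriver: Screwdriver, 200 mm long, lying across the unit's rear deck between jar and collar; bystander, not to be used.
- dish: Spun copper dish, 110 mm diameter, 40 mm high, on the bench beside the unit; bystander.

How it is judged:
By the outcome, as a careful person would: the job done as asked, in the order asked, and still so for the second after the job is handed in, with the robot touching nothing.
It also fails if it takes over 50 s, if anything falls off the work surface, if the arm or the gripper's body presses on something with over 40 N, if the wrist force passes 120 N, or if a joint passes its speed limit or range.

## Robot

A 7-joint arm with a two-finger parallel gripper is mounted at the origin on the work surface. World frame = base frame: x ahead of the robot, y to its left, z up, the work surface at z = 0. Lengths are in m, angles in rad, forces in N, time in s.
With the tool pointing down it reaches from about 0.4 to 0.875 m from the base axis. Payload 19.3 kg.
Tool frame: the origin (TCP) lies midway between the tips of the shut fingers; the grasp point (between the pads) lies 19 mm behind it; x points along the fingers, y is the direction in which the jaws open and shut, and the axes are right-handed (so a half turn about x gives the same grasp; the last joint's range is limited). The gripper opens to 85 mm and grips with 20 to 120 N. Pads are 22 mm wide; open, the fingers measure 114 mm over their backs; the gripper's body (76 mm by 85 mm) begins 54 mm behind the grasp point. The pads swing forward as they close: fully open they stand 13 mm farther back than shut.
Start: joints at [-1.363, 0.521, -0.036, 1.599, 0.021, 1.021, -0.113], TCP at [0.171, 0.601, 0.231] pointing down, gripper open.
Joint ranges: [-2.91, 2.91], [-0.3, 2.13], [-1.5, 1.42], [0.17, 2.43], [-1.26, 4.41], [0.16, 1.93], [-2.52, 2.52]. Speed limits (rad/s): [1.89, 1.89, 2.39, 2.39, 3.01, 3.01, 3.01].

## Interface

Orientations are given as [roll, pitch, yaw] about the fixed x, y, z axes, in that order (R = Rz(yaw) Ry(pitch) Rx(roll)).
In Python, from workcell import bot gives the robot as it stands. The module is installed in compiled form; this text tells all that it offers.
- The arm moves only by the tool servo_tool, never from a script. Its argument "targets" is a list of rows, each an object of numbers: "x", "y", "z": the shift along the tool's x, y, z as a fraction of full scale; "wx", "wy", "wz": the turn, a rotation vector about the tool's x, y, z as a fraction of full scale. A call has 1 to 12 rows; each row is the pose to reach, as a shift and turn from the pose measured when the call began, along the tool's axes at that moment, turning the shorter way round; what a row does not reach only later rows make up. Full scale, the value 1, is 40 cm for a shift and 360 degrees for a turn. A row lasts 1/8 s, in which the tool goes at most 62.5 mm and 10.7 degrees, less where a joint would pass 70% of its speed; a pose out of reach is approached as far as the arm can. A call with a number of a shift or a turn outside -1 to 1 is refused whole. A call with a gripper value outside its range is refused whole. "grip" is the gripper command: -1 is shut, 1 is fully open, values between are in proportion, set as the call begins (left out, the last holds). The fingers move at their own pace and stop on an object; "squeeze" is the grip in N (left out, the last holds). Time passes only in rows, so rows that repeat a pose let the fingers close. It gives the time, the measured TCP pose, the force and the opening at its end, in the units of the state.
- bot.observe(): the state, without advancing time (a new reading comes with each control period).
- bot.grab_frame(name): name is "scene" or "side" or "wrist"; returns (picture, depth): 384x512x3 uint8, red, green, blue; 384x512 float32, m along the optical axis (not along the pixel's ray), 0 where there is no reading.
- bot.get_calibration(name): a dict with "intrinsics" (3x3 intrinsics, pixels), "k1" (the pictures are not rectified: a ray, as slopes to the right and down, at radius r is drawn at 1 + k1 r^2 times it, then the intrinsics apply), "R" (3x3) and "t" (3): a world point X has camera coordinates R X + t. Camera axes: x right, y down, z forward; pixel columns grow to the right and rows downward; lengths in m; the calibration is good to about 2 mm. A picture is of the moment at which its call begins: read the wrist's pose just before it. get_calibration takes no time and is no camera call; for the wrist camera it gives the pose at the moment of the call.
- bot.job_done(): hands the job in, once; it reports no verdict.
Trained networks look in the newest picture that a camera, given by its name, has taken for a name from the list of things; names that differ only in an ending like _2 or _b are one class to them, and where a whole thing is asked for, a point or a joint stands for the part that bears it (a point fixed in the world has none). Each returns a list of dicts, best first, with "confidence" (0 to 1); they miss things now and then, are a little off and sometimes report something else, mostly with a low value. They report only what shows in the picture. A call takes as long as a camera call.
- bot.trace(camera, target): "mask" (384x512 bool, what is visible of it) and "pixel" ([column, row] in pixels, amid what is visible of it).
The state is a dict: "clock": time; "qpos": joint angles; "qd": joint speeds; "joint_efforts": joint torques, N m; "position": TCP position; "tool_rot": TCP orientation; "force": force on the tool from outside, world axes, zero at the start; "moment": the same for the moment, N m; "grip_width": finger opening in m.
Only numpy, scipy, OpenCV 4.12 (cv2) and the standard library are available. Lean on these libraries where they do the work, as an engineer would, in place of code of your own. Each camera call takes 0.05 s, during which the arm holds its last target. There are 200 camera calls.

## Working session

There is one attempt and no reset: what is moved stays moved. The work goes in short steps, Python scripts to look and compute and a tool call to move; the robot and the scene stay as the last step left them, time stands still between calls to the robot, and variables do not carry over. Pictures are saved under pics/ and viewed, on a budget of 10 in all, crops included, one or two more only if the job needs it, and the job is handed in when it is done.

Besides the shell and the picture viewer there is one more tool, called as a command line: name --argument value ..., lists and objects as JSON in quotes. servo_tool: Moves the arm, as the interface text tells. Shift numbers are shares of 40 cm and turn numbers shares of 360 degrees, none past 1 either way. Its arguments: {"type":"object","properties":{"targets":{"type":"array"},"grip":{"type":"number"},"squeeze":{"type":"number"}},"required":["targets"]}

```bash
mkdir -p pics
cat > h.py <<'E'
import numpy as np, cv2
from workcell import bot
from scipy.spatial.transform import Rotation as Ro
def cloud(name, depth, cal=None):
    c=cal or bot.get_calibration(name); K=np.array(c["intrinsics"]);k1=c["k1"]
    v,u=np.mgrid[0:384,0:512].astype(float)
    xd=(u-K[0,2])/K[0,0]; yd=(v-K[1,2])/K[1,1]
    x,y=xd.copy(),yd.copy()
    for _ in range(15):
        f=1+k1*(x*x+y*y); x=xd/f;y=yd/f
    P=np.stack([x*depth,y*depth,depth],-1)
    W=(P-np.array(c["t"]))@np.array(c["R"])
    W[depth<=0]=np.nan
    return W
def proj(name,X):
    c=bot.get_calibration(name);K=np.array(c["intrinsics"])
    p=np.array(c["R"])@X+np.array(c["t"]);x,y=p[:2]/p[2];f=1+c["k1"]*(x*x+y*y)
    return K[0,0]*x*f+K[0,2],K[1,1]*y*f+K[1,2]
E
python3 - <<'E'
from h import *
s=bot.observe();print({k:np.round(v,3) for k,v in s.items()})
ims=[]
for n in ["scene","side"]:
    p,d=bot.grab_frame(n);ims.append(p);W=cloud(n,d);np.savez(f"{n}.npz",p=p,d=d,W=W)
    c=bot.get_calibration(n);print(n,np.round(-np.array(c["R"]).T@c["t"],3))
    for t in ["cover","latch","unit","finial"]:
        for r in bot.trace(n,t)[:2]:
            m=r["mask"];print(n,t,round(r["confidence"],2),np.round(r["pixel"]),m.sum(),np.round(np.nanmedian(W[m],0),3))
    cv2.imwrite(f"pics/{n}0.png",p[:,:,::-1])
E
```

```text
{'clock': np.float64(0.0), 'qpos': array([-1.363,  0.522, -0.036,  1.6  ,  0.021,  1.021, -0.113]), 'qd': array([ 0.   , -0.   ,  0.   , -0.002,  0.001,  0.001,  0.001]), 'joint_efforts': array([ 1.0000e-03, -9.2710e+01,  1.9800e+00, -3.6991e+01,  1.8000e-02,
        8.0000e-03,  0.0000e+00]), 'position': array([0.171, 0.601, 0.231]), 'tool_rot': array([-1.468,  1.57 , -1.745]), 'force': array([ 0.026,  0.308, -0.282]), 'moment': array([-0.018, -0.022, -0.012]), 'grip_width': np.float64(0.085)}
scene [1.285 0.382 1.246]
scene cover 0.7 [290. 184.] 14063 [0.59  0.125 0.247]
scene cover 0.52 [227. 224.] 449 [0.753 0.034 0.206]
scene latch 0.75 [298. 155.] 837 [0.52  0.123 0.285]
scene unit 0.86 [276. 204.] 21235 [0.641 0.132 0.22 ]
scene finial 0.81 [224. 136.] 588 [ 0.447 -0.152  0.138]
side [ 0.066 -0.453  0.858]
side cover 0.97 [234. 160.] 7746 [0.548 0.067 0.26 ]
side latch 0.85 [214. 143.] 517 [0.534 0.124 0.286]
side unit 0.92 [238. 187.] 18024 [0.52  0.022 0.186]
side finial 0.8 [274. 276.] 1557 [ 0.415 -0.174  0.129]
side finial 0.22 [256. 116.] 243 [0.774 0.204 0.218]
```

View pics/scene0.png

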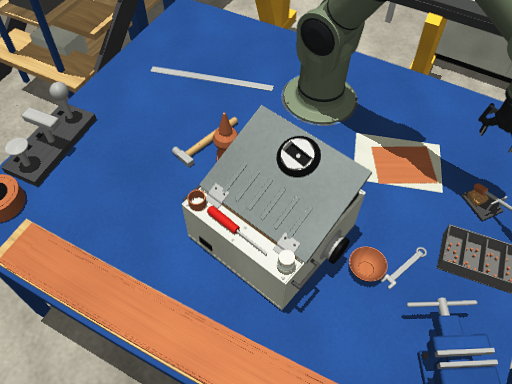

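View pics/side0.png

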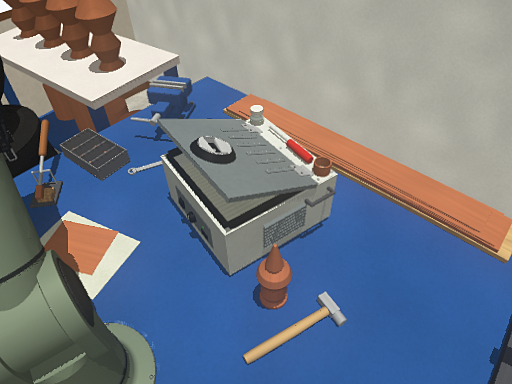

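The scene view shows the unit with its cover ajar: front edge (263,107)-(370,178), fastener at (298,155), jar at (287,262), screwdriver at (235,228), collar at (197,200). The finial (224,135) stands beside the unit on its -y side. The side view agrees, with the fastener at (213,147).

Run:
```python
from h import *
for n,best in [("scene",0),("side",0)]:
    bot.grab_frame(n); z=np.load(f"{n}.npz");W=z["W"]
    m=bot.trace(n,"cover")[0]["mask"]; lm=bot.trace(n,"latch")[0]["mask"]
    P=W[m&~cv2.dilate(lm.astype(np.uint8),np.ones((9,9))).astype(bool)];P=P[~np.isnan(P[:,0])]
    # ransac-like plane fit
    rng=np.random.default_rng(0);bi=0
    for _ in range(300):
        a,b,c=P[rng.choice(len(P),3,False)];nn=np.cross(b-a,c-a);nn/=np.linalg.norm(nn)+1e-12
        k=(abs((P-a)@nn)<.003).sum()
        if k>bi: bi=k;q=(a,nn)
    I=P[abs((P-q[0])@q[1])<.004];c0=I.mean(0);nn=np.linalg.svd(I-c0,full_matrices=False)[2][2];nn*=np.sign(nn[2])
    ang=np.arccos(nn[2]);down=np.arctan2(nn[1],nn[0]) # horizontal dir of normal
    yaw=np.arctan2(-0,1)
    # hinge axis direction horizontal; normal tilts toward +x(hinge/back)
    ex=np.array([np.cos(down),np.sin(down),0]);
    print(n,"inl",len(I),len(P),"angle",round(ang,4),"unit yaw by normal",round(down,4))
    u=ex-nn*(ex@nn);u/=np.linalg.norm(u);v=np.cross(nn,u)
    A=np.c_[(I-c0)@u,(I-c0)@v].astype(np.float32)
    r=cv2.minAreaRect(A);print(" rect",r)
    box=cv2.boxPoints(r);print(np.round(c0+box[:,:1]*u+box[:,1:]*v,4))
    # line where plane z=.194
    L=W[lm];L=L[~np.isnan(L[:,0])];h=(L-c0)@nn
    print(" latch heights",np.round(np.percentile(h,[5,25,50,75,95]),4))
    T=L[h>.014];print(" head centre",np.round(T.mean(0),4),len(T))
    D=W[abs(W[:,:,2]-.185)<.004];D=D[(abs(D[:,0]-.75)<.2)&(abs(D[:,1]-.13)<.25)]
    print(" deck",len(D),cv2.minAreaRect(D[:,:2].astype(np.float32)),D.mean(0))
```

```text
scene inl 11219 12799 angle 0.3849 unit yaw by normal -0.224
 rect ((-0.010411396622657776, -0.012373119592666626), (0.2892511188983917, 0.37117600440979004), 0.1677016317844391)
[[ 0.4955  0.32    0.3029]
 [ 0.414  -0.0421  0.3025]
 [ 0.6756 -0.1008  0.1939]
 [ 0.7571  0.2613  0.1943]]
 latch heights [0.0018 0.0054 0.0178 0.0206 0.0232]
 head centre [0.5272 0.1238 0.2943] 511
 deck 2230 ((0.6509922742843628, 0.09565727412700653), (0.3630368709564209, 0.2846211791038513), 77.66266632080078) [0.75607918 0.09359181 0.1849157 ]
side inl 5879 6568 angle 0.3856 unit yaw by normal -0.2279
 rect ((0.009355872869491577, 0.033232852816581726), (0.2900516390800476, 0.3732522428035736), 0.3682312071323395)
[[ 0.4947  0.3169  0.3034]
 [ 0.4125 -0.0472  0.3025]
 [ 0.6747 -0.1061  0.1934]
 [ 0.7569  0.258   0.1943]]
 latch heights [0.0032 0.0112 0.0188 0.0199 0.0207]
 head centre [0.5227 0.1186 0.2949] 360
 deck 1186 ((0.6922504901885986, 0.07966889441013336), (0.3665219247341156, 0.2001110464334488), 75.45620727539062) [0.73028782 0.04384966 0.18443989]
```

```bash
cat >> h.py <<'E'
H=np.array([.716,.078,.194]);YAW=-.2215
ex=np.array([np.cos(YAW),np.sin(YAW),0]);ey=np.array([-ex[1],ex[0],0])
def pt(d,l,z): return np.array([*(H-d*ex+l*ey)[:2],z])
def Rdown(a): # jaw y axis at world angle a, x down
    y=np.array([np.cos(a),np.sin(a),0]);x=np.array([0,0,-1.]);return np.c_[x,y,np.cross(x,y)]
def now():
    s=bot.observe();return np.array(s["position"]),Ro.from_euler("xyz",s["tool_rot"]).as_matrix(),s
def row(p,R,frac=1):
    P,C,_=now();d=C.T@(p-P)/.4;w=Ro.from_matrix(C.T@R).as_rotvec()/(2*np.pi)
    return np.round(d,3),np.round(w,3)
E
python3 - <<'E'
from h import *
P,C,s=now();print(np.round(C,3));a=np.arctan2(C[1,1],C[0,1]);print("jaw ang",a,"ey ang",YAW+np.pi/2)
for A in (YAW+np.pi/2,YAW-np.pi/2):
  for p in ([.171,.601,.4],pt(.25,.09,.4),pt(.25,.09,.31),pt(.218,0,.24)): print(np.round(p,3),*row(np.array(p),Rdown(A)))
E
```

```text
[[ 0.     0.274  0.962]
 [-0.     0.962 -0.274]
 [-1.    -0.     0.   ]]
jaw ang 1.2929506478013895 ey ang 1.3492963267948965
[0.171 0.601 0.4  ] [-0.422 -0.    -0.001] [-0.009  0.     0.   ]
[0.492 0.221 0.4  ] [-0.422 -0.695  1.031] [-0.009  0.     0.   ]
[0.492 0.221 0.31 ] [-0.197 -0.695  1.031] [-0.009  0.     0.   ]
[0.503 0.126 0.24 ] [-0.022 -0.915  1.124] [-0.009  0.     0.   ]
[0.171 0.601 0.4  ] [-0.422 -0.    -0.001] [ 0.491  0.    -0.   ]
[0.492 0.221 0.4  ] [-0.422 -0.695  1.031] [ 0.491  0.    -0.   ]
[0.492 0.221 0.31 ] [-0.197 -0.695  1.031] [ 0.491  0.    -0.   ]
[0.503 0.126 0.24 ] [-0.022 -0.915  1.124] [ 0.491  0.    -0.   ]
```

servo_tool --targets '[{"x": -0.15}, {"x": -0.3, "y": -0.05, "z": 0.08}, {"x": -0.42, "y": -0.14, "z": 0.2}, {"x": -0.42, "y": -0.22, "z": 0.33}, {"x": -0.42, "y": -0.31, "z": 0.46, "wx": -0.009}, {"x": -0.42, "y": -0.39, "z": 0.58, "wx": -0.009}, {"x": -0.42, "y": -0.48, "z": 0.71, "wx": -0.009}, {"x": -0.42, "y": -0.56, "z": 0.83, "wx": -0.009}, {"x": -0.42, "y": -0.64, "z": 0.95, "wx": -0.009}, {"x": -0.42, "y": -0.68, "z": 1.0, "wx": -0.009}, {"x": -0.42, "y": -0.69, "z": 1.0, "wx": -0.009}, {"x": -0.42, "y": -0.69, "z": 1.0, "wx": -0.009}]' --grip -1

```text
$.targets[0]: bad value
```

Run:
```python
from h import *
P,C,s=now();print(P,np.round(s["qpos"],2),s["clock"],s["grip_width"],s["force"])
A=YAW+np.pi/2
for z in (.4,.31,.29,.21): print(*row(pt(.25,.09,z),Rdown(A)))
```

```text
[0.17142551 0.60101651 0.23129453] [-1.36  0.52 -0.04  1.6   0.02  1.02 -0.11] 0.8 0.08544722725446441 [-0.17026199  0.0446902   0.71590385]
[-0.422 -0.695  1.031] [-0.009  0.     0.   ]
[-0.197 -0.695  1.031] [-0.009  0.     0.   ]
[-0.147 -0.695  1.031] [-0.009  0.     0.   ]
[ 0.053 -0.695  1.031] [-0.009  0.     0.   ]
```

servo_tool --targets '[{"x": -0.15, "y": 0, "z": 0, "wx": 0, "wy": 0, "wz": 0}, {"x": -0.3, "y": -0.05, "z": 0.08, "wx": 0, "wy": 0, "wz": 0}, {"x": -0.42, "y": -0.14, "z": 0.2, "wx": 0, "wy": 0, "wz": 0}, {"x": -0.42, "y": -0.22, "z": 0.33, "wx": 0, "wy": 0, "wz": 0}, {"x": -0.42, "y": -0.31, "z": 0.46, "wx": -0.009, "wy": 0, "wz": 0}, {"x": -0.42, "y": -0.39, "z": 0.58, "wx": -0.009, "wy": 0, "wz": 0}, {"x": -0.42, "y": -0.48, "z": 0.71, "wx": -0.009, "wy": 0, "wz": 0}, {"x": -0.42, "y": -0.56, "z": 0.83, "wx": -0.009, "wy": 0, "wz": 0}, {"x": -0.42, "y": -0.64, "z": 0.95, "wx": -0.009, "wy": 0, "wz": 0}, {"x": -0.42, "y": -0.68, "z": 1.0, "wx": -0.009, "wy": 0, "wz": 0}, {"x": -0.42, "y": -0.69, "z": 1.0, "wx": -0.009, "wy": 0, "wz": 0}, {"x": -0.42, "y": -0.69, "z": 1.0, "wx": -0.009, "wy": 0, "wz": 0}]' --grip -1

```text
clock: 2.3
position: [0.48, 0.2263, 0.3994]
tool_rot: [2.111, 1.57, 1.89]
force: [-0.1, 0.2, 0.1]
grip_width: 0.0001
```

Run:
```python
from h import *
P,C,s=now();print(P,np.round(s["qpos"],2),s["clock"],s["grip_width"],s["force"])
A=YAW+np.pi/2
for z in (.4,.31,.29,.21): print(*row(pt(.25,.09,z),Rdown(A)))
```

```text
[0.47995687 0.22632872 0.39936948] [-0.71  0.23  0.2   1.61 -0.05  1.31  0.85] 2.3 0.00010476602909559214 [-0.09546199  0.20716317  0.08099723]
[-0.002 -0.007  0.032] [ 0. -0. -0.]
[ 0.223 -0.007  0.032] [ 0. -0. -0.]
[ 0.273 -0.007  0.032] [ 0. -0. -0.]
[ 0.473 -0.007  0.032] [ 0. -0. -0.]
```

servo_tool --targets '[{"x": 0.1, "y": -0.005, "z": 0.032, "wx": 0, "wy": 0, "wz": 0}, {"x": 0.2, "y": -0.007, "z": 0.032, "wx": 0, "wy": 0, "wz": 0}, {"x": 0.24, "y": -0.007, "z": 0.032, "wx": 0, "wy": 0, "wz": 0}, {"x": 0.27, "y": -0.007, "z": 0.032, "wx": 0, "wy": 0, "wz": 0}, {"x": 0.3, "y": -0.007, "z": 0.032, "wx": 0, "wy": 0, "wz": 0}, {"x": 0.33, "y": -0.007, "z": 0.032, "wx": 0, "wy": 0, "wz": 0}, {"x": 0.36, "y": -0.007, "z": 0.032, "wx": 0, "wy": 0, "wz": 0}, {"x": 0.39, "y": -0.007, "z": 0.032, "wx": 0, "wy": 0, "wz": 0}, {"x": 0.42, "y": -0.007, "z": 0.032, "wx": 0, "wy": 0, "wz": 0}, {"x": 0.45, "y": -0.007, "z": 0.032, "wx": 0, "wy": 0, "wz": 0}, {"x": 0.475, "y": -0.007, "z": 0.032, "wx": 0, "wy": 0, "wz": 0}, {"x": 0.485, "y": -0.007, "z": 0.032, "wx": 0, "wy": 0, "wz": 0}]'

```text
clock: 3.8
position: [0.4917, 0.2207, 0.2047]
tool_rot: [-2.792, 1.57, -3.013]
force: [-0.0, -0.0, 1.4]
grip_width: -0.0002
```

Run:
```python
from h import *
P,C,s=now();print(P,s["clock"],s["force"])
for z in (.2,.198,.28): print(*row(pt(.25,.09,z),Rdown(YAW+np.pi/2)))
```

```text
[0.49165418 0.22072923 0.20466722] 3.8 [-0.03629232 -0.04493314  1.44746595]
[0.012 0.    0.001] [ 0. -0.  0.]
[0.017 0.    0.001] [ 0. -0.  0.]
[-0.188  0.     0.   ] [ 0. -0.  0.]
```

servo_tool --targets '[{"x": 0.01, "y": 0, "z": 0, "wx": 0, "wy": 0, "wz": 0}, {"x": 0.015, "y": 0, "z": 0, "wx": 0, "wy": 0, "wz": 0}, {"x": 0.015, "y": 0, "z": 0, "wx": 0, "wy": 0, "wz": 0}]'

```text
clock: 4.18
position: [0.4917, 0.2208, 0.1988]
tool_rot: [-3.09, 1.57, 2.972]
force: [-0.4, -0.7, 2.8]
grip_width: -0.0002
```

servo_tool --targets '[{"x": -0.05, "y": 0, "z": 0, "wx": 0, "wy": 0, "wz": 0}, {"x": -0.15, "y": 0, "z": 0, "wx": 0, "wy": 0, "wz": 0}, {"x": -0.27, "y": 0, "z": 0, "wx": 0, "wy": 0, "wz": 0}, {"x": -0.27, "y": 0, "z": 0, "wx": 0, "wy": 0, "wz": 0}]' --grip -0.15

```text
clock: 4.68
position: [0.493, 0.2212, 0.3101]
tool_rot: [0.844, 1.566, 0.623]
force: [0.3, -0.0, -1.0]
grip_width: 0.0359
```

```bash
cat > look.py <<'E'
from h import *
import sys
P,C,s=now();print(P,s["clock"],s["force"],s["grip_width"])
for n in sys.argv[2:]:
    cal=bot.get_calibration(n);p,d=bot.grab_frame(n);W=cloud(n,d,cal)
    np.savez(f"{n}.npz",p=p,d=d,W=W)
    rc=bot.trace(n,"cover");rl=bot.trace(n,"latch")
    if not rc or not rl: print(n,"missing",len(rc),len(rl));cv2.imwrite(f"pics/{n}{sys.argv[1]}.png",p[:,:,::-1]);continue
    m=rc[0]["mask"];lm=rl[0]["mask"]
    I=W[m&~cv2.dilate(lm.astype(np.uint8),np.ones((9,9))).astype(bool)];I=I[~np.isnan(I[:,0])]
    for k in range(8):
        c0=np.median(I,0) if k==0 else I.mean(0)
        nn=np.linalg.svd(I-c0,full_matrices=False)[2][2];nn*=np.sign(nn[2]);I=I[abs((I-c0)@nn)<max(.003,.02*.6**k)]
    print(n,"angle",np.arcsin(-nn@-ex),"n",np.round(nn,4),"z at hinge,front",[round(c0[2]-(nn[:2]@(pt(q,0,0)-c0)[:2])/nn[2],4) for q in(0,.288)],len(I))
    L=W[lm];L=L[~np.isnan(L[:,0])];h=(L-c0)@nn
    T=L[(h>.015)&(h<.027)];(cx,cy),r=cv2.minEnclosingCircle(T[:,:2].astype(np.float32))
    B=L[(h<.010)&(h>.0)];B=B[np.hypot(B[:,0]-cx,B[:,1]-cy)<.036]
    q=cv2.minAreaRect(B[:,:2].astype(np.float32)) if len(B)>5 else None
    print(" head",cx,cy,r,len(T),"expected",pt(.218,0,0)[:2],"slot pts",len(B),q)
    img=cv2.resize(p[:,:,::-1],(768,576)) if n=="wrist" else p[:,:,::-1]
    cv2.imwrite(f"pics/{n}{sys.argv[1]}.png",img)
E
python3 look.py 1 scene side wrist
```

```text
[0.49302527 0.2212349  0.31014318] 4.675 [ 0.27658437 -0.03040636 -0.95349035] 0.03590268787440882
scene angle 0.03171321114143098 n [ 0.0308 -0.0076  0.9995] z at hinge,front [np.float64(0.1944), np.float64(0.2035)] 8231
 head 0.5042514801025391 0.1303863674402237 0.04513141140341759 366 expected [0.50332596 0.12589312] slot pts 178 ((0.4965396225452423, 0.1306217908859253), (0.062073640525341034, 0.02652418240904808), 70.8342514038086)
side angle 0.032654419983012994 n [ 0.0315 -0.0086  0.9995] z at hinge,front [np.float64(0.1937), np.float64(0.2031)] 7696
 head 0.5013008117675781 0.12415669113397598 0.04565282166004181 395 expected [0.50332596 0.12589312] slot pts 157 ((0.5071957111358643, 0.13000276684761047), (0.056675612926483154, 0.029107581824064255), 72.02238464355469)
wrist angle 0.03231674498057879 n [ 0.0315 -0.0074  0.9995] z at hinge,front [np.float64(0.1939), np.float64(0.2032)] 47619
 head 0.501248300075531 0.12629124522209167 0.046390339732170105 6434 expected [0.50332596 0.12589312] slot pts 3109 ((0.5056499242782593, 0.12472845613956451), (0.07174099236726761, 0.02805236540734768), 71.60231018066406)
```

View pics/wrist1.png

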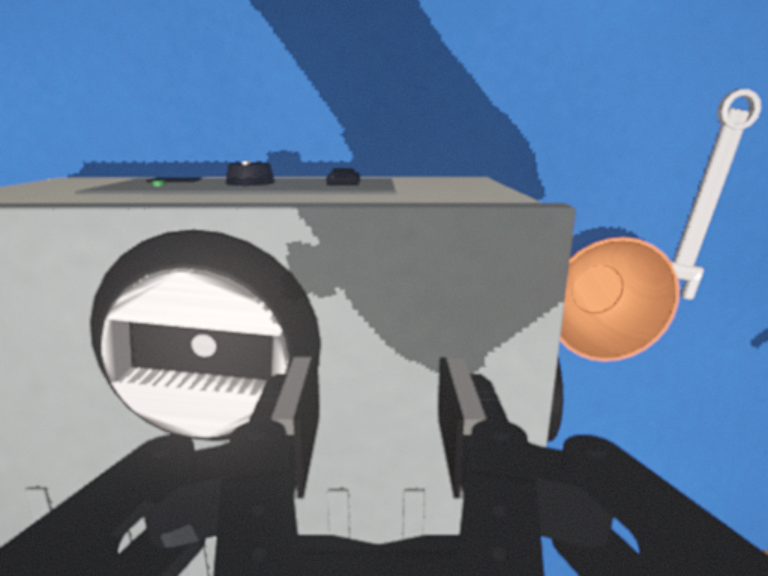

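Run:
```python
from h import *
p=pt(.218,0,.26)
print(*row(p,Rdown(YAW+np.pi/2)))
```

```text
[ 0.116 -0.225  0.081] [ 0. -0.  0.]
```

The wrist view shows the cover's front edge near row 205, the shut-down plate, and the fastener's slot (x 130-275, y 320-380) with its axis dot at (203,346), turned about 5° clockwise from the front edge. The fingers are at about (300,400) and (460,400).

Run:
```python
from h import *
W=np.load("wrist.npz")["W"];p=np.load("wrist.npz")["p"]
for v,u in [(230,135),(231,136)]: print(W[v,u])
# floor: low-height points in slot
g=W[210:260,80:195].reshape(-1,3);pz=.194+.0317*0
h=g[:,2]-(.194+.032*((H-g)@ex)); f=g[(h>.001)&(h<.007)&(np.hypot(*(g[:,:2]-pt(.218,0,0)[:2]).T)<.042)]
print(len(f),cv2.minAreaRect(f[:,:2].astype(np.float32)),np.median(h))
w=cv2.fitLine(f[:,:2].astype(np.float32),cv2.DIST_L2,0,.01,.01).ravel();print(w,np.degrees(np.arctan2(w[1],w[0])))
print(*row(np.array([.5035,.126,.26]),Rdown(np.radians(72.5))))
```

```text
[0.50159764 0.12643887 0.20594903]
[0.50251868 0.12697774 0.20606176]
3179 ((0.5053024291992188, 0.12363818287849426), (0.07462264597415924, 0.028027961030602455), 71.0895004272461) nan
[0.3159254  0.94878405 0.50529015 0.12304721] 71.583305
[ 0.116 -0.224  0.081] [ 0.013 -0.     0.   ]
```

servo_tool --targets '[{"x": 0, "y": -0.1, "z": 0.035, "wx": 0.007, "wy": 0, "wz": 0}, {"x": 0.05, "y": -0.2, "z": 0.07, "wx": 0.014, "wy": 0, "wz": 0}, {"x": 0.12, "y": -0.224, "z": 0.08, "wx": 0.014, "wy": 0, "wz": 0}, {"x": 0.16, "y": -0.224, "z": 0.08, "wx": 0.014, "wy": 0, "wz": 0}, {"x": 0.16, "y": -0.224, "z": 0.08, "wx": 0.014, "wy": 0, "wz": 0}]'

```text
clock: 5.75
position: [0.5027, 0.1269, 0.2415]
tool_rot: [-2.527, 1.568, -2.835]
force: [-0.2, -0.0, 0.1]
grip_width: 0.0363
```

```bash
python3 look.py 2 wrist
python3 - <<'E'
from h import *
P,C,s=now();print(np.round(s["qpos"],2))
for z in (.22,.21,.205,.195): print(*row(np.array([.503,.126,z]),Rdown(np.radians(72.5))))
E
```

```text
[0.5026981  0.12691198 0.24154367] 5.75 [-0.20014369 -0.03921045  0.07282585] 0.036264786653563225
wrist angle 0.03360541486570354 n [ 0.0328 -0.0074  0.9994] z at hinge,front [np.float64(0.1935), np.float64(0.2032)] 83679
 head 0.5027598738670349 0.12789930403232574 0.04519115015864372 10909 expected [0.50332596 0.12589312] slot pts 5402 ((0.5055375099182129, 0.1269412785768509), (0.07189350575208664, 0.02913649007678032), 71.63438415527344)
[-0.55  0.35  0.24  1.87 -0.1   0.93  1.  ]
[ 0.058 -0.003 -0.   ] [-0. -0.  0.]
[ 0.083 -0.003 -0.   ] [-0. -0.  0.]
[ 0.095 -0.003 -0.   ] [-0. -0.  0.]
[ 0.12  -0.003 -0.   ] [-0. -0.  0.]
```

View pics/wrist2.png

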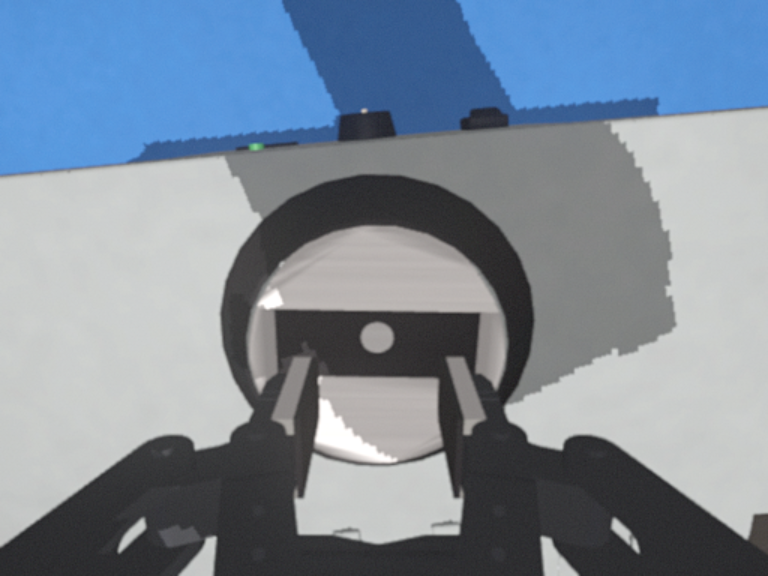

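The slot is now level in the image and lines up with the fingers: dot at (377,337), finger midpoint at column 378. I'll go down into it.

servo_tool --targets '[{"x": 0.03, "y": -0.001, "z": 0, "wx": 0, "wy": 0, "wz": 0}, {"x": 0.055, "y": -0.001, "z": 0, "wx": 0, "wy": 0, "wz": 0}, {"x": 0.075, "y": -0.001, "z": 0, "wx": 0, "wy": 0, "wz": 0}, {"x": 0.085, "y": -0.001, "z": 0, "wx": 0, "wy": 0, "wz": 0}, {"x": 0.085, "y": -0.001, "z": 0, "wx": 0, "wy": 0, "wz": 0}]'

```text
clock: 6.52
position: [0.5033, 0.1266, 0.2088]
tool_rot: [-2.654, 1.57, -2.962]
force: [-0.1, 1.0, -0.0]
grip_width: 0.0369
```

```bash
python3 look.py 3 wrist scene side
python3 - <<'E'
from h import *
p=np.load("wrist.npz")["p"]
E
```

```text
[0.50325669 0.12663334 0.20878581] 6.525 [-0.05730375  0.96541757 -0.04964802] 0.03688703256087463
wrist angle 0.033979766494196824 n [ 0.0331 -0.0074  0.9994] z at hinge,front [np.float64(0.1934), np.float64(0.2032)] 75174
 head 0.5011044144630432 0.12556619942188263 0.04558912292122841 16015 expected [0.50332596 0.12589312] slot pts 5272 ((0.5053197741508484, 0.12412841618061066), (0.071888267993927, 0.02785913087427616), 71.48493957519531)
scene missing 1 0
side angle 0.03237872268335136 n [ 0.0312 -0.0088  0.9995] z at hinge,front [np.float64(0.1938), np.float64(0.2031)] 7036
 head 0.5009576678276062 0.12324068695306778 0.044415585696697235 266 expected [0.50332596 0.12589312] slot pts 39 ((0.49745050072669983, 0.12602759897708893), (0.026698220521211624, 0.059554487466812134), 12.677990913391113)
```

View pics/wrist3.png

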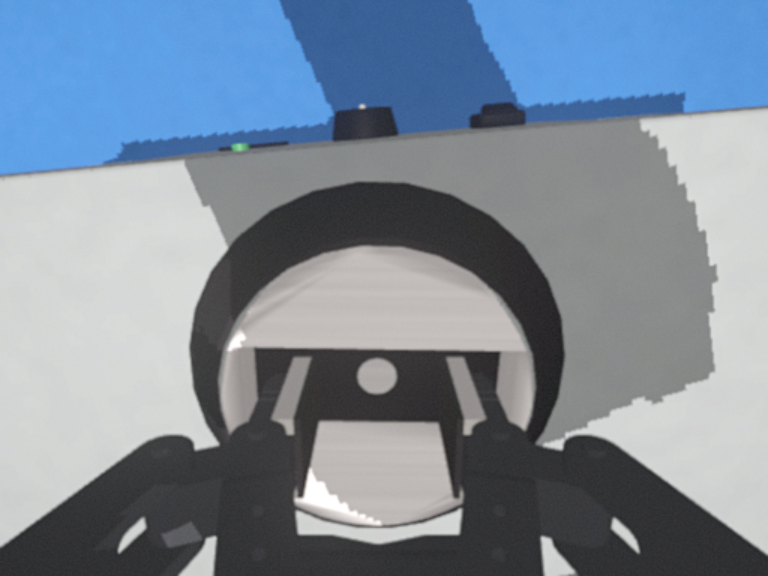

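Both fingertips are inside the slot (tips at (300,360) and (458,360), slot edges at rows 350 and 420), with no contact force yet. Next is the press, in steps.

servo_tool --targets '[{"x": 0.01, "y": 0, "z": 0, "wx": 0, "wy": 0, "wz": 0}, {"x": 0.02, "y": 0, "z": 0, "wx": 0, "wy": 0, "wz": 0}, {"x": 0.025, "y": 0, "z": 0, "wx": 0, "wy": 0, "wz": 0}, {"x": 0.025, "y": 0, "z": 0, "wx": 0, "wy": 0, "wz": 0}]'

```text
clock: 7.48
position: [0.5032, 0.1268, 0.199]
tool_rot: [-3.097, 1.57, 2.879]
force: [-2.2, 1.2, 4.2]
grip_width: 0.0363
```

servo_tool --targets '[{"x": 0.005, "y": 0, "z": 0, "wx": 0, "wy": 0, "wz": 0}, {"x": 0.008, "y": 0, "z": 0, "wx": 0, "wy": 0, "wz": 0}, {"x": 0.008, "y": 0, "z": 0, "wx": 0, "wy": 0, "wz": 0}]'

```text
clock: 7.85
position: [0.5032, 0.1268, 0.1966]
tool_rot: [2.398, 1.57, 2.09]
force: [-8.5, -1.3, 23.4]
grip_width: 0.0362
```

servo_tool --targets '[{"x": 0.005, "y": 0, "z": 0, "wx": 0, "wy": 0, "wz": 0}, {"x": 0.005, "y": 0, "z": 0, "wx": 0, "wy": 0, "wz": 0}]'

```text
clock: 8.1
position: [0.5033, 0.1269, 0.1964]
tool_rot: [1.644, 1.569, 1.335]
force: [-14.0, -2.7, 41.0]
grip_width: 0.0363
```

servo_tool --targets '[{"x": 0.003, "y": 0, "z": 0, "wx": 0.015, "wy": 0, "wz": 0}, {"x": 0.003, "y": 0, "z": 0, "wx": 0.03, "wy": 0, "wz": 0}, {"x": 0.003, "y": 0, "z": 0, "wx": 0.045, "wy": 0, "wz": 0}, {"x": 0.003, "y": 0, "z": 0, "wx": 0.06, "wy": 0, "wz": 0}, {"x": 0.003, "y": 0, "z": 0, "wx": 0.075, "wy": 0, "wz": 0}, {"x": 0.003, "y": 0, "z": 0, "wx": 0.09, "wy": 0, "wz": 0}]'

```text
clock: 8.85
position: [0.5033, 0.1263, 0.1965]
tool_rot: [2.153, 1.569, 1.276]
force: [-12.0, -5.3, 34.6]
grip_width: 0.0362
```

```bash
cat > st.py <<'E'
from h import *
P,C,s=now();print(P,"jaw deg",np.degrees(np.arctan2(C[1,1],C[0,1])),"x",np.round(C[:,0],4),np.round(s["force"],1),np.round(s["moment"],2),s["clock"],s["grip_width"])
E
python3 st.py; python3 look.py 4 side wrist
```

```text
[0.50331662 0.1262824  0.19647202] jaw deg 39.74046049009858 x [ 6.0e-04  1.9e-03 -1.0e+00] [-12.   -5.3  34.6] [-1.4   2.74  0.08] 8.85 0.03619467887261168
[0.50331662 0.1262824  0.19647202] 8.85 [-12.01791986  -5.31759     34.60443617] 0.03619467887261168
side angle -0.002625755396128488 n [-2.8e-03 -4.0e-04  1.0e+00] z at hinge,front [np.float64(0.1937), np.float64(0.1929)] 7499
 head 0.4999297559261322 0.1215275228023529 0.04525819048285484 313 expected [0.50332596 0.12589312] slot pts 33 ((0.5023001432418823, 0.1281280815601349), (0.051262013614177704, 0.029870279133319855), 37.99461364746094)
wrist angle -0.0031606532822552303 n [-0.003  0.001  1.   ] z at hinge,front [np.float64(0.194), np.float64(0.1931)] 82178
 head 0.5016245245933533 0.1274198293685913 0.04567902162671089 16992 expected [0.50332596 0.12589312] slot pts 5432 ((0.504347026348114, 0.12409473955631256), (0.07190234214067459, 0.028507625684142113), 39.440223693847656)
```

The cover reads home (-0.003 rad) and the slot follows the jaws at 39.5°. I'll carry on to the stop.

servo_tool --targets '[{"x": 0.003, "y": 0, "z": 0, "wx": 0.018, "wy": 0, "wz": 0}, {"x": 0.003, "y": 0, "z": 0, "wx": 0.036, "wy": 0, "wz": 0}, {"x": 0.003, "y": 0, "z": 0, "wx": 0.054, "wy": 0, "wz": 0}, {"x": 0.003, "y": 0, "z": 0, "wx": 0.072, "wy": 0, "wz": 0}, {"x": 0.003, "y": 0, "z": 0, "wx": 0.09, "wy": 0, "wz": 0}, {"x": 0.003, "y": 0, "z": 0, "wx": 0.108, "wy": 0, "wz": 0}, {"x": 0.003, "y": 0, "z": 0, "wx": 0.126, "wy": 0, "wz": 0}, {"x": 0.003, "y": 0, "z": 0, "wx": 0.14, "wy": 0, "wz": 0}, {"x": 0.003, "y": 0, "z": 0, "wx": 0.145, "wy": 0, "wz": 0}]'

```text
clock: 10.28
position: [0.5028, 0.1256, 0.1964]
tool_rot: [-2.672, 1.568, 1.823]
force: [-15.1, -4.5, 36.0]
grip_width: 0.0362
```

```bash
python3 st.py; python3 look.py 5 side wrist
```

```text
[0.50275132 0.12557493 0.19640414] jaw deg -12.438251894566179 x [-6.0e-04  2.2e-03 -1.0e+00] [-15.1  -4.5  36. ] [-0.71  3.25  0.2 ] 10.275 0.036164072698261295
[0.50275132 0.12557493 0.19640414] 10.275 [-15.10982843  -4.52536502  36.01222765] 0.036164072698261295
side angle -0.002795155068468302 n [-3.1e-03 -8.0e-04  1.0e+00] z at hinge,front [np.float64(0.1938), np.float64(0.1929)] 7001
 head 0.5003308057785034 0.12203415483236313 0.04470577836036682 281 expected [0.50332596 0.12589312] slot pts 80 ((0.49886444211006165, 0.1349426805973053), (0.023256173357367516, 0.05351674556732178), 72.81400299072266)
wrist angle -0.002715213329444176 n [-0.0023  0.0024  1.    ] z at hinge,front [np.float64(0.1939), np.float64(0.1931)] 91372
 head 0.5010148286819458 0.1265895664691925 0.04560074210166931 16827 expected [0.50332596 0.12589312] slot pts 5387 ((0.5001369714736938, 0.12279905378818512), (0.028278127312660217, 0.07183875888586044), 77.69605255126953)
```

servo_tool --targets '[{"x": 0.003, "y": 0, "z": 0, "wx": 0.012, "wy": 0, "wz": 0}, {"x": 0.003, "y": 0, "z": 0, "wx": 0.024, "wy": 0, "wz": 0}, {"x": 0.003, "y": 0, "z": 0, "wx": 0.03, "wy": 0, "wz": 0}, {"x": 0.003, "y": 0, "z": 0, "wx": 0.03, "wy": 0, "wz": 0}]'

```text
clock: 11.08
position: [0.5041, 0.1258, 0.1966]
tool_rot: [2.934, 1.566, 0.959]
force: [-2.1, 0.4, 27.0]
grip_width: 0.0363
```

```bash
python3 st.py; python3 look.py 6 wrist
```

```text
[0.50412723 0.12581885 0.19659947] jaw deg -23.16005320970935 x [ 0.0025  0.0036 -1.    ] [-2.1  0.4 27. ] [-0.05  0.58  0.09] 11.075 0.036314705499219925
[0.50412723 0.12581885 0.19659947] 11.075 [-2.0970904   0.40276029 27.04288149] 0.036314705499219925
wrist angle -0.0029373986935616473 n [-0.0025  0.0023  1.    ] z at hinge,front [np.float64(0.194), np.float64(0.1932)] 99474
 head 0.5009318590164185 0.12662020325660706 0.04596574231982231 16877 expected [0.50332596 0.12589312] slot pts 5495 ((0.5002089738845825, 0.1233738511800766), (0.029549615457654, 0.07184290140867233), 76.8271255493164)
```

servo_tool --targets '[{"x": 0.002, "y": 0, "z": 0, "wx": 0.01, "wy": 0, "wz": 0}, {"x": 0.002, "y": 0, "z": 0, "wx": 0.018, "wy": 0, "wz": 0}, {"x": 0.002, "y": 0, "z": 0, "wx": 0.018, "wy": 0, "wz": 0}]'

```text
clock: 11.6
position: [0.5051, 0.1259, 0.1967]
tool_rot: [2.823, 1.565, 0.735]
force: [-2.4, -0.7, 19.3]
grip_width: 0.0361
```

```bash
python3 st.py; python3 look.py 7 wrist; python3 -c "
from h import *
print(row(np.array([.5033,.126,.22]),Rdown(np.radians(-15))))"
```

```text
[0.50508563 0.1258672  0.19673705] jaw deg -29.613593767876665 x [ 0.0046  0.0042 -1.    ] [-2.4 -0.7 19.3] [-0.18  0.51  0.74] 11.6 0.03614042027400735
[0.50508563 0.1258672  0.19673705] 11.6 [-2.44954017 -0.69861991 19.3334592 ] 0.03614042027400735
wrist angle -0.0036097619030168488 n [-0.0035  0.001   1.    ] z at hinge,front [np.float64(0.1941), np.float64(0.1931)] 104584
 head 0.5023285746574402 0.12646402418613434 0.04558202996850014 16541 expected [0.50332596 0.12589312] slot pts 5650 ((0.5018864870071411, 0.12323854118585587), (0.030164219439029694, 0.07120399177074432), 76.6253433227539)
(array([-0.058, -0.004,  0.002]), array([-0.04 , -0.001, -0.   ]))
```

View pics/wrist7.png

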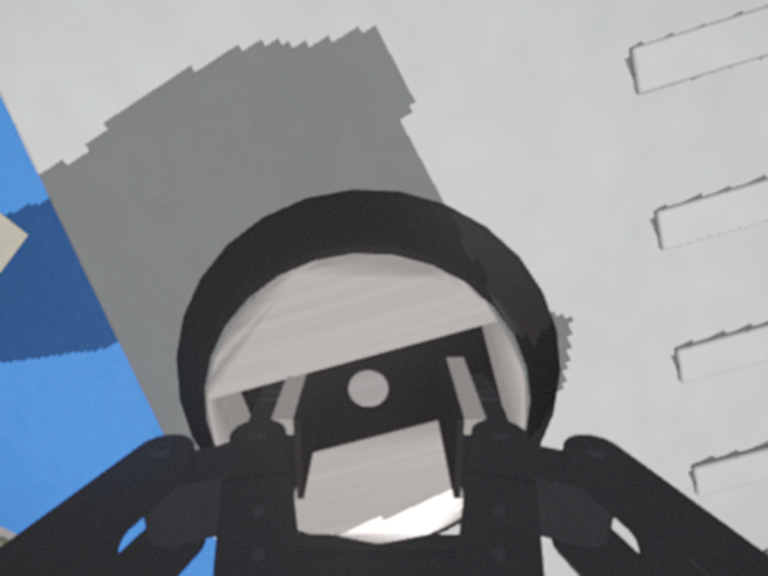

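The slot holds at about -13.4° (pointing to the front edge) while the fingers bear on its walls with 0.74 N m, so it is at the stop. In the picture the slot runs from (215,395) to (490,330), square to the front edge. Next I ease the press, centre the fingers and lift out.

servo_tool --targets '[{"x": -0.008, "y": 0, "z": 0, "wx": 0, "wy": 0, "wz": 0}, {"x": -0.012, "y": -0.002, "z": 0, "wx": -0.015, "wy": 0, "wz": 0}, {"x": -0.016, "y": -0.004, "z": 0.002, "wx": -0.03, "wy": 0, "wz": 0}, {"x": -0.03, "y": -0.004, "z": 0.002, "wx": -0.035, "wy": 0, "wz": 0}, {"x": -0.06, "y": -0.004, "z": 0.002, "wx": -0.035, "wy": 0, "wz": 0}, {"x": -0.15, "y": -0.004, "z": 0.002, "wx": -0.035, "wy": 0, "wz": 0}, {"x": -0.28, "y": -0.004, "z": 0.002, "wx": -0.035, "wy": 0, "wz": 0}, {"x": -0.4, "y": -0.004, "z": 0.002, "wx": -0.035, "wy": 0, "wz": 0}, {"x": -0.4, "y": -0.004, "z": 0.002, "wx": -0.035, "wy": 0, "wz": 0}]'

```text
clock: 12.88
position: [0.5037, 0.1252, 0.3603]
tool_rot: [2.508, 1.559, 0.639]
force: [-0.2, 0.5, -1.0]
grip_width: 0.0359
```

```bash
python3 st.py; python3 look.py 8 wrist side scene; python3 -c "
import cv2,numpy as np
a=cv2.imread('pics/wrist8.png');b=cv2.imread('pics/side8.png');
cv2.imwrite('pics/both8.png',np.hstack([cv2.resize(a,(400,300)),cv2.resize(b,(400,300))]))"
```

```text
[0.5037133  0.12523764 0.36033851] jaw deg -17.086438629136225 x [ 0.0094  0.007  -0.9999] [-0.2  0.5 -1. ] [ 0.02 -0.02 -0.03] 12.875 0.035923038632315316
[0.5037133  0.12523764 0.36033851] 12.875 [-0.24841764  0.52704079 -1.04119116] 0.035923038632315316
wrist angle 0.0027855066218850652 n [ 2.7e-03 -7.0e-04  1.0e+00] z at hinge,front [np.float64(0.1941), np.float64(0.1949)] 79026
 head 0.5008661150932312 0.1267472356557846 0.04554637521505356 4668 expected [0.50332596 0.12589312] slot pts 2645 ((0.5004553198814392, 0.12506723403930664), (0.031532421708106995, 0.07169704884290695), 77.38224029541016)
side angle 0.004983394331922544 n [ 0.0046 -0.0024  1.    ] z at hinge,front [np.float64(0.1936), np.float64(0.195)] 7998
 head 0.49740108847618103 0.12268102914094925 0.044189319014549255 357 expected [0.50332596 0.12589312] slot pts 138 ((0.5028896927833557, 0.13334619998931885), (0.021871838718652725, 0.06393339484930038), 77.51591491699219)
scene angle 0.0034016745757938734 n [ 0.0029 -0.0024  1.    ] z at hinge,front [np.float64(0.1944), np.float64(0.1954)] 8086
 head 0.5015901923179626 0.1287086009979248 0.048347357660532 422 expected [0.50332596 0.12589312] slot pts 179 ((0.4981776773929596, 0.1245434433221817), (0.029457589611411095, 0.06510461866855621), 74.67428588867188)
```

View pics/both8.png

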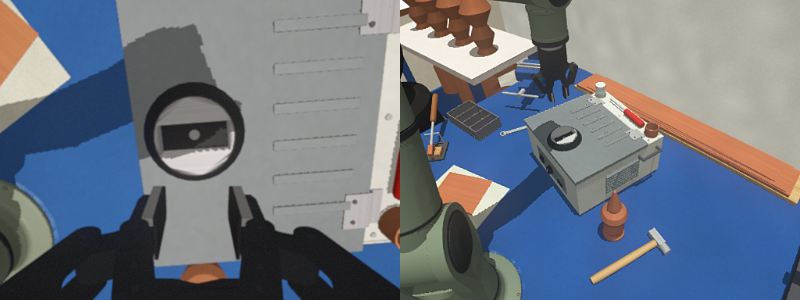

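The left picture shows the slot pointing at the front edge. The right one shows the cover flat, the bystanders in place and the hand clear. I'm handing in.

```bash
python3 -c "
from h import *
print(bot.job_done())"
```

```text
the job is handed in; nothing more can be done
None
```

The cover is shut and locked, and the job was handed in at about 13 s with the hand about 14 cm clear above it.

- **Closing:** I pushed the cover down with the shut fingertips, from 0.385 rad to where the seal stops it at about 0.032 rad.
- **Locking:** I put both fingertips, slightly open, in the fastener slot instead of just one. I pressed the cover home with 20–40 N and turned the fastener clockwise until it would go no further. The fingers turned on and bore on the slot walls with 0.74 N m, and the slot did not move.
- **Checks after letting go:** All three cameras put the cover at 0.003–0.005 rad, against about 0.03 rad if it had sprung back. The slot points at the front edge: the wrist and side cameras put it within 0.3° of square. The tool force was back to about 1 N, and the bystanders look undisturbed.
- **Readings that disagreed:**
  - The scene camera puts the slot about 2.6° off square; I put that down to its coarser view.
  - The cover read -0.003 rad while pressed, which I took as measurement error.
  - The press peaked at 41 N just before the turn, at the fingertips only.

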